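# Make up the sugar-check and the blood-group kit

## Robot

A 7-joint arm with a two-finger parallel gripper is mounted at the origin on the work surface. World frame = base frame: x ahead of the robot, y to its left, z up, the work surface at z = 0. Lengths are in m, angles in rad, forces in N, time in s.
With the tool pointing down it reaches from about 0.425 to 0.875 m from the base axis. Payload 8.4 kg.
Tool frame: the origin (TCP) lies at the centre of the arm's flange, where the gripper is bolted on; the fingertips stand 173 mm ahead of it and the grasp point (between the pads) lies 155 mm ahead of it; z points along the fingers, y is the line along which they close (so a half turn about z gives the same grasp; the last joint's range is limited). The gripper opens to 85 mm and grips with 20 to 120 N. Pads are 22 mm wide; open, the fingers measure 114 mm over their backs; the gripper's body (76 mm by 85 mm) begins 54 mm behind the grasp point. The pads swing forward as they close: fully open they stand 13 mm farther back than shut.
Start: joints at [1.223, 0.333, 0.04, 1.465, -0.013, 1.343, -0.059], TCP at [0.16, -0.63, 0.405] pointing down, gripper open.
Joint ranges: [-2.58, 2.58], [-0.38, 2.09], [-1.3, 1.39], [0.25, 2.4], [-1.5, 4.64], [0.08, 2.09], [-2.65, 2.65]. Speed limits (rad/s): [2.22, 2.22, 2.79, 2.79, 3.14, 3.14, 3.14].

## Interface

Orientations are given as a unit quaternion [x, y, z, w].
In Python, from workcell import * gives the robot as it stands.
- The arm moves only by the tool move_arm, never from a script. Its argument "series" is a list that holds one entry, the list of rows, each a list of 5 numbers: the opening, from 0 (shut) to 1 (fully open), then the shift along the tool's x, y, z normalised to -1 to 1, where 1 is 100 mm, then the turn about the tool's z normalised to -1 to 1, where 1 is pi/2 rad. A call has exactly 10 rows; each row is the pose to reach, as a shift and turn from the pose commanded when the call began, along the tool's axes at that moment; what a row does not reach only later rows make up. A row lasts 1/12 s, in which the tool goes at most 41.7 mm and 7.16 degrees, less where a joint would pass 70% of its speed; a pose out of reach is approached as far as the arm can. A call with a number of a shift or a turn outside -1 to 1 is refused whole. A call with a gripper value outside its range is refused whole. The fingers move at their own pace and stop on an object; "squeeze" is the grip in N (left out, the last holds). Time passes only in rows, so rows that repeat a pose let the fingers close, or fill a call up. It gives the time, the measured TCP pose, the force, the opening and the grip force at its end, in the units of the state.
- state(): the state, without advancing time (a new reading comes with each control period).
- grab_frame(name): name is "side" or "top"; returns (picture, depth): 480x640x3 uint8, red, green, blue; 480x640 float32, m along the optical axis (not along the pixel's ray), 0 where there is no reading.
- camera_info(name): a dict with "fx", "fy", "cx", "cy" (pixels), "position" and "orientation" of the camera in the world. Camera axes: x right, y down, z forward; pixel columns grow to the right and rows downward; lengths in m; the calibration is good to about 2 mm. A picture is of the moment at which its call begins. camera_info takes no time and is no camera call.
- job_done(): hands the job in; it is judged then, once.
The state is a dict: "time_s": time; "q": joint angles; "qd": joint speeds; "effort": joint torques, N m; "position": TCP position; "tool_rot": TCP orientation; "wrist_force": force on the tool from outside, world axes, zero at the start; "ft_torque": the same for the moment, N m; "gripper_width": finger opening in m; "gripper_force": force on a finger pad.
Only numpy, scipy, OpenCV 4.12 (cv2) and the standard library are available. Lean on these libraries where they do the work, as an engineer would, in place of code of your own. Each camera call takes 0.05 s, during which the arm holds its last target. There are 200 camera calls.

## Task

Make up two test kits from the stock on the table: the nearly square three-compartment tray gets the sugar meter lying screen up in its large compartment, and the strip tub and the shorter dropper bottle in its two small ones, one in each, either way round; the long narrow tray gets the slide box lying label up in its large compartment and the taller dropper bottle in its small one. Set each thing down upright and flat on the compartment's floor without dropping it, let go of it, and leave the black jar, the beaker and the carton where they are.

Things in the scene. Friction and masses are not known exactly. Their poses are not given: they have to be found in the camera images.
- square_tray: White fixed tray, nearly square: 120 mm along x, 140 along y. Origin: centre of its underside, on the table; z up. Floor 3 mm thick; walls 4 mm thick, tops 11 mm above the table. Three compartments, inside sizes x by y: large 112 x 74 mm, centre (0, +29) mm; two small 54 x 54 mm, centres (-29, -39) and (+29, -39) mm.
- narrow_tray: White fixed tray, long and narrow: 172 mm along x, 70 along y. Origin: centre of its underside, on the table; z up. Floor 3 mm thick; walls 4 mm thick, tops 11 mm above the table. Two compartments, inside sizes x by y: large 106 x 62 mm, centre (-29, 0) mm; small 54 x 62 mm, centre (+55, 0) mm.
- meter: Blood-sugar meter: flat black hand-held instrument with rounded edges, a grey-green screen and two round grey buttons on its upper face; 92 mm along its x, 52 mm along its y, 22 mm thick, about 70 g. Origin: centre of its underside; z up out of the screen. Loose on the table between the trays at the start.
- slide_box: Flat dark grey plastic box for microscope slides, with a dark lid seam and a paper label on top; rigid, closed, cannot be opened; 84 mm along its x, 40 mm along its y, 32 mm high, about 80 g. Origin: centre of its underside; z up. Loose on the table between the trays at the start.
- tall_bottle: The taller of two amber glass dropper bottles with white tapering caps: straight round body 34 mm in diameter and 58 mm high, then a narrow cap up to 84 mm total height; about 60 g. Origin: centre of its underside; z up. Loose on the table between the trays at the start.
- short_bottle: The shorter of two amber glass dropper bottles with white tapering caps: straight round body 26 mm in diameter and 42 mm high, then a narrow cap up to 58 mm total height; about 35 g. Origin: centre of its underside; z up. Loose on the table between the trays at the start.
- strip_tub: Round white test-strip tub with a dark grey band and dark grey flat cap (its tiny lip is look only), straight-sided, 32 mm in diameter, 55 mm high, about 30 g. Origin: centre of its underside; z up. Loose on the table between the trays at the start.
- black_jar: Bystander: black screw-top plastic jar, 72 mm in diameter, 85 mm high, loose, beyond the stock. Origin: centre of its underside; z up.
- beaker: Bystander: glass beaker with a few yellow lancets in it, 60 mm in diameter, 70 mm high, loose, beyond the stock. Origin: centre of its underside; z up.
- carton: Bystander: closed white paper carton with a light grey band, 60 mm along x, 75 mm along y, 50 mm high, loose, beyond the stock. Origin: centre of its underside; z up.
There are look-alikes about, which are no part of the job. Leave any red look-alike of the meter alone.

How it is judged:
At the end, for the whole second after the job is handed in: Each thing's origin is inside its named compartment (strip tub and short bottle in either small one, not the same), its underside within 3.5 mm of the compartment's floor, upright within 0.12 rad, at rest (under 0.02 m/s and 0.2 rad/s) (x of meter in the frame of square_tray between -0.056 and 0.056 m and y of meter in the frame of square_tray between -0.008 and 0.066 m and z of each of meter, strip_tub, short_bottle in the frame of square_tray below 0.0065 m and angle between each of meter, strip_tub, short_bottle, slide_box, tall_bottle's own z axis and vertical below 0.12 rad and linear speed of each of meter, strip_tub, short_bottle, slide_box, tall_bottle below 0.02 m/s and angular speed of each of meter, strip_tub, short_bottle, slide_box, tall_bottle below 0.2 rad/s and ((x of strip_tub in the frame of square_tray between -0.056 and -0.002 m and y of strip_tub in the frame of square_tray between -0.066 and -0.012 m and x of short_bottle in the frame of square_tray between 0.002 and 0.056 m and y of short_bottle in the frame of square_tray between -0.066 and -0.012 m) or (x of strip_tub in the frame of square_tray between 0.002 and 0.056 m and y of strip_tub in the frame of square_tray between -0.066 and -0.012 m and x of short_bottle in the frame of square_tray between -0.056 and -0.002 m and y of short_bottle in the frame of square_tray between -0.066 and -0.012 m)) and x of slide_box in the frame of narrow_tray between -0.082 and 0.024 m and y of slide_box in the frame of narrow_tray between -0.031 and 0.031 m and z of each of slide_box, tall_bottle in the frame of narrow_tray below 0.0065 m and x of tall_bottle in the frame of narrow_tray between 0.028 and 0.082 m and y of tall_bottle in the frame of narrow_tray between -0.031 and 0.031 m); the robot touches nothing.
It fails at once if the black jar, the beaker or the carton was shifted by more than 20 mm or tipped (distance of any of black_jar, beaker, carton from where it was at the start of the episode above 0.02 m or angle between any of black_jar, beaker, carton's own z axis and vertical above 0.3 rad).
It fails at once if a thing was dropped or thrown (faster than 0.8 m/s out of the gripper, a fall of over 30 mm) ((linear speed of meter above 0.8 m/s and contact force between meter and the fingers below 0.01 N) or (linear speed of slide_box above 0.8 m/s and contact force between slide_box and the fingers below 0.01 N) or (linear speed of tall_bottle above 0.8 m/s and contact force between tall_bottle and the fingers below 0.01 N) or (linear speed of short_bottle above 0.8 m/s and contact force between short_bottle and the fingers below 0.01 N) or (linear speed of strip_tub above 0.8 m/s and contact force between strip_tub and the fingers below 0.01 N)).
It also fails if it takes over 125 s, if anything falls off the work surface, if the arm or the gripper's body presses on something with over 40 N, if the wrist force passes 120 N, or if a joint passes its speed limit or range.

## Working session

There is one attempt and no reset: what is moved stays moved. The work goes in short steps, Python scripts to look and compute and a tool call to move; the robot and the scene stay as the last step left them, time stands still between calls to the robot, and variables do not carry over. Pictures are saved under pics/ and viewed, at most 14 in all, crops included, and the job is handed in when it is done.

Besides the shell and the picture viewer there is one more tool, called after "Call:" as a command line: name --argument value ..., lists and objects as JSON in quotes. move_arm: Moves the arm, as the interface text tells. Scaled input: -1 to 1 covers 100 mm each way for a shift and pi/2 rad each way for a turn. Its arguments: {"type":"object","properties":{"series":{"type":"array","items":{"type":"array","items":{"type":"array","items":{"type":"number"}}}},"squeeze":{"type":"number"}},"required":["series"]}

```bash
mkdir -p pics; ls; cat > h.py <<'E'
from workcell import *
import numpy as np, cv2
from scipy.spatial.transform import Rotation as R
def cam(n):
    c=camera_info(n); return c,R.from_quat(c["orientation"]).as_matrix(),np.array(c["position"])
def cloud(n,d):
    c,M,p=cam(n); v,u=np.mgrid[:480,:640]
    P=np.stack([(u-c["cx"])/c["fx"]*d,(v-c["cy"])/c["fy"]*d,d],-1)
    return P@M.T+p
E
python3 - <<'E'
from h import *
for n in("top","side"):
    im,d=grab_frame(n); cv2.imwrite(f"pics/{n}0.png",im[...,::-1]); np.savez(f"{n}0.npz",im=im,d=d)
    print(camera_info(n))
print(state())
E
```

```text
pics
{'fx': 593.2835126771992, 'fy': 593.2835126771992, 'cx': 307.8820467410025, 'cy': 241.42899224977072, 'position': array([0.43195771, 0.01155366, 1.09958992]), 'orientation': array([-0.70263753,  0.70447497, -0.07808171,  0.06260001])}
{'fx': 465.7933552391769, 'fy': 465.7933552391769, 'cx': 311.1846273946922, 'cy': 237.40292205682522, 'position': array([ 0.20019907, -0.47967542,  0.55387262]), 'orientation': array([ 0.84259576, -0.32852176,  0.14405711, -0.40168817])}
{'time_s': 0.1, 'q': array([ 1.22277762,  0.33384609,  0.03989134,  1.46618721, -0.01341854,
        1.34329795, -0.05852282]), 'qd': array([ 1.42940051e-03, -3.55661635e-03,  6.44960127e-05, -1.95999624e-03,
        6.79421304e-06,  5.88387610e-04,  1.17457664e-03]), 'effort': array([ 5.34339604e-03, -6.60017538e+01,  1.37153272e+00, -4.06471252e+01,
        1.72967487e-02,  9.06769739e-03, -2.31559062e-05]), 'position': array([ 0.16001472, -0.62983163,  0.40390434]), 'tool_rot': array([ 9.92274568e-01,  1.24059014e-01, -1.33979988e-04, -7.23897759e-04]), 'wrist_force': array([-0.43000902, -0.36620516, -0.05871116]), 'ft_torque': array([-0.07626284,  0.03224707, -0.01575438]), 'gripper_force': 0.0, 'gripper_width': 0.0853861467815183}
```

View pics/top0.png

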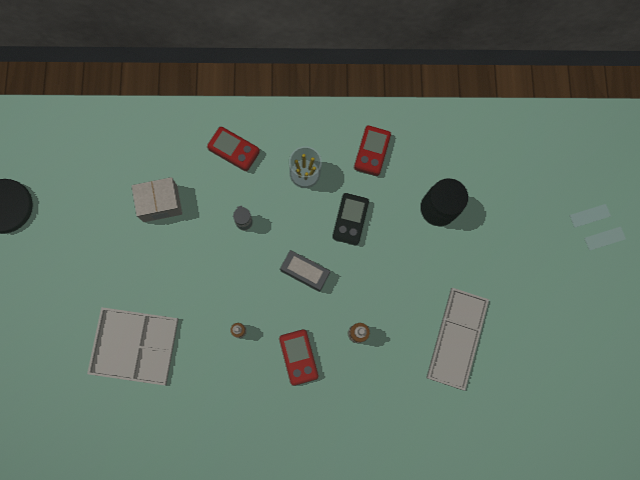

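View pics/side0.png

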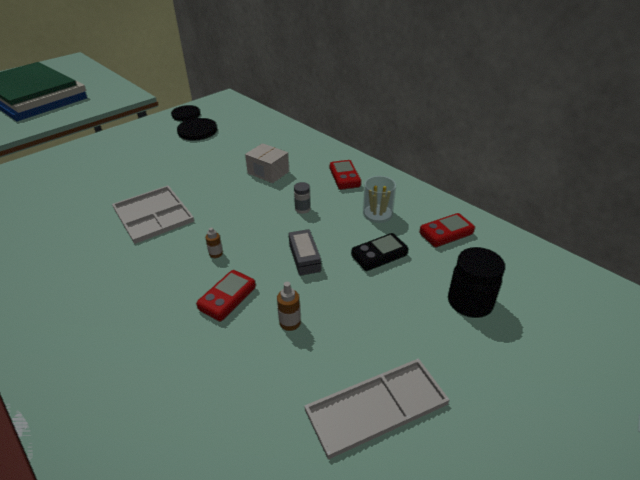

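The top view shows the black meter at (351,219). It could be mistaken for the red meters at (234,148), (373,150) and (298,357). The slide box is at (305,270), the tub at (243,217), the short bottle at (238,330) and the tall bottle at (360,332). The square tray is at (134,346), the narrow tray at (459,339), the carton at (156,200), the beaker at (305,168) and the jar at (444,202). I choose the black meter; the box with a paper label is the slide box. I'll check that in a close crop and measure.

```bash
python3 - <<'E'
from h import *
z=np.load("top0.npz"); im,d=z["im"],z["d"]
W=cloud("top",d); H=W[...,2]
print("table z",np.median(H[250:450,20:620]))
m=((H>0.005)&(H<0.2)).astype(np.uint8)
n,l,s,c=cv2.connectedComponentsWithStats(m)
for i in range(1,n):
    if s[i,4]<60: continue
    k=l==i; top=np.percentile(H[k],95)
    P=W[k]; Q=P[P[:,2]>top-0.006]
    for nm,S in(("all",P),("top",Q)):
        r=cv2.minAreaRect((S[:,:2]*1000).astype(np.float32))
        print(nm,c[i].round(),s[i,4],"z%.3f"%top,"ctr",np.round(r[0],1),"size",np.round(r[1],1),"ang %.1f"%r[2],"corner",cv2.boxPoints(r).round().tolist() if nm=="all" and s[i,4]>1500 else "")
cv2.imwrite("pics/crop0.png",cv2.resize(im[180:400,190:400,::-1],None,fx=2.7,fy=2.7,interpolation=3))
E
```

```text
table z 0.0008525970663214588
all [372. 150.] 1255 z0.026 ctr [ 833.7 -138.9] size [55.3 99.4] ang 72.6 corner 
top [372. 150.] 1255 z0.026 ctr [ 830.5 -136.4] size [50.8 90.8] ang 72.8 corner 
all [233. 148.] 1301 z0.026 ctr [837.6 131.7] size [98.1 59. ] ang 59.3 corner 
top [233. 148.] 1301 z0.026 ctr [833.1 130.7] size [90.6 51.9] ang 60.0 corner 
all [304. 166.] 1020 z0.071 ctr [788.1  -5.9] size [61.3 58.1] ang 5.0 corner 
top [304. 166.] 1020 z0.071 ctr [788.   -6.3] size [58.9 58.8] ang 62.8 corner 
all [156. 199.] 1690 z0.053 ctr [726.8 273.3] size [62.6 86.1] ang 11.6 corner [[688.0, 309.0], [705.0, 225.0], [766.0, 237.0], [749.0, 322.0]]
top [156. 199.] 1690 z0.053 ctr [728.  268.6] size [61.7 75.8] ang 12.1 corner 
all [ 13. 205.] 1392 z0.019 ctr [721.8 535.1] size [104.8  57.3] ang 5.0 corner 
top [ 13. 205.] 1392 z0.019 ctr [723.  535.2] size [102.7  54.7] ang 5.4 corner 
all [444. 202.] 1664 z0.088 ctr [ 716.8 -272.8] size [92.5 71. ] ang 84.8 corner [[677.0, -316.0], [748.0, -322.0], [756.0, -230.0], [686.0, -224.0]]
top [444. 202.] 1664 z0.088 ctr [ 718.9 -262.5] siz
[... 613 characters left out ...]
z0.015 ctr [ 472.5 -285. ] size [ 71.6 172.5] ang 71.7 corner 
all [134. 346.] 1278 z0.014 ctr [461.3 304.7] size [144.3 120. ] ang 81.8 corner 
top [134. 346.] 1278 z0.014 ctr [461.1 303.8] size [142.  119.9] ang 81.7 corner 
all [238. 330.] 195 z0.058 ctr [486.6 114.3] size [25.5 27.6] ang 19.3 corner 
top [238. 330.] 195 z0.058 ctr [487.  113.5] size [11.2 14.5] ang 47.8 corner 
all [358. 333.] 340 z0.084 ctr [480.8 -99.8] size [32.5 32.6] ang 1.5 corner 
top [358. 333.] 340 z0.084 ctr [ 481.2 -100. ] size [8.6 8.6] ang 88.8 corner 
all [298. 357.] 1497 z0.026 ctr [440.3   6.3] size [96.9 52. ] ang 14.9 corner 
top [298. 357.] 1497 z0.026 ctr [439.8   6. ] size [91.2 51.3] ang 15.7 corner
```

View pics/crop0.png

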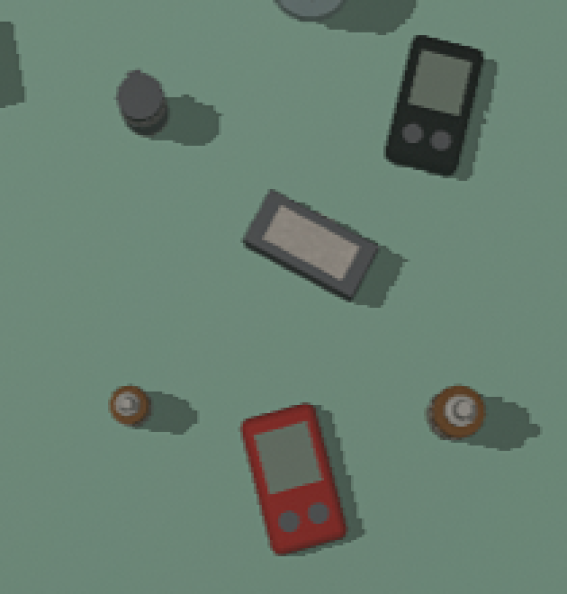

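The crop confirms the black meter, upper right at crop (435,105), with grey-green screen and two buttons. It also shows the slide box at (310,245), the tub at (142,100), the short bottle at (128,405) and the tall bottle at (460,410). I'll write a planner and head for the meter.

```bash
cat >> h.py <<'E'
def pose():
    s=state(); x=R.from_quat(s["tool_rot"]).as_matrix()[:,0]
    return np.array(s["position"])*1000,np.degrees(np.arctan2(x[1],x[0])),s
def plan(*wps,start=None):
    """wps: (x,y,z mm,yaw deg); splits in calls, prints end shift/turn (normalised, tool axes)"""
    p,yaw,s=pose() if start is None else start
    if start is None: print("at",p.round(1),"yaw %.1f"%yaw,"w %.1f F %.1f t %.1f"%(s["gripper_width"]*1000,s["gripper_force"],s["time_s"]),"wf",np.round(s["wrist_force"],1))
    for x,y,z,yt in wps:
        t=np.array([x,y,z],float); dy=(yt-yaw+180)%360-180
        n=max(1,int(np.ceil(np.linalg.norm((t-p)[:2])/99)),int(np.ceil(abs(t-p)[2]/99)),int(np.ceil(abs(dy)/60)))
        step=(t-p)/n
        for i in range(n):
            a=np.radians(yaw); c,si=np.cos(a),np.sin(a)
            print("  ",np.round([(c*step[0]+si*step[1])/100,(si*step[0]-c*step[1])/100,-step[2]/100,-dy/n/90],3).tolist())
            yaw+=dy/n; p=p+step
        print("   --")
E
python3 -c "
from h import *
plan((694,-92,290,165))"
```

```text
at [ 160.  -629.8  403.9] yaw 14.3 w 85.4 F 0.0 t 0.1 wf [-0.4 -0.4 -0.1]
   [0.812, -0.487, 0.142, -0.209]
   [0.926, -0.199, 0.142, -0.209]
   [0.941, 0.111, 0.142, -0.209]
   [0.855, 0.409, 0.142, -0.209]
   [0.677, 0.663, 0.142, -0.209]
   [0.426, 0.846, 0.142, -0.209]
   [0.13, 0.938, 0.142, -0.209]
   [-0.18, 0.93, 0.142, -0.209]
   --
```

Call:
move_arm --series '[[[0.75,0.2,-0.12,0.04,-0.05],[0.75,0.4,-0.24,0.07,-0.1],[0.75,0.6,-0.37,0.1,-0.15],[0.75,0.81,-0.49,0.14,-0.21],[0.75,0.81,-0.49,0.14,-0.21],[0.75,0.81,-0.49,0.14,-0.21],[0.75,0.81,-0.49,0.14,-0.21],[0.75,0.81,-0.49,0.14,-0.21],[0.75,0.81,-0.49,0.14,-0.21],[0.75,0.81,-0.49,0.14,-0.21]]]'

```text
time_s: 0.93
position: [0.2257, -0.5631, 0.3906]
tool_rot: [0.959, 0.284, -0.0, -0.0]
wrist_force: [-0.6, 0.1, 0.3]
gripper_width: 0.0636
gripper_force: 0.0
```

Call:
move_arm --series '[[[0.75,0.1,-0.02,0.02,-0.02],[0.75,0.2,-0.04,0.03,-0.04],[0.75,0.3,-0.06,0.05,-0.06],[0.75,0.4,-0.08,0.06,-0.08],[0.75,0.5,-0.1,0.07,-0.1],[0.75,0.6,-0.12,0.09,-0.13],[0.75,0.7,-0.14,0.1,-0.15],[0.75,0.8,-0.17,0.12,-0.17],[0.75,0.9,-0.19,0.13,-0.19],[0.75,0.93,-0.2,0.14,-0.21]]]'

```text
time_s: 1.77
position: [0.2953, -0.4932, 0.3766]
tool_rot: [0.897, 0.441, 0.0, -0.0]
wrist_force: [0.3, 1.0, 0.6]
gripper_width: 0.0643
gripper_force: 0.0
```

Call:
move_arm --series '[[[0.75,0.1,0.01,0.02,-0.02],[0.75,0.2,0.02,0.03,-0.04],[0.75,0.3,0.03,0.05,-0.06],[0.75,0.4,0.04,0.06,-0.08],[0.75,0.5,0.05,0.07,-0.1],[0.75,0.6,0.07,0.09,-0.13],[0.75,0.7,0.08,0.1,-0.15],[0.75,0.8,0.09,0.12,-0.17],[0.75,0.9,0.1,0.13,-0.19],[0.75,0.94,0.11,0.14,-0.21]]]'

```text
time_s: 2.6
position: [0.3613, -0.4261, 0.3626]
tool_rot: [0.813, 0.582, 0.0, -0.0]
wrist_force: [0.2, 0.3, 0.6]
gripper_width: 0.064
gripper_force: 0.0
```

Call:
move_arm --series '[[[0.75,0.09,0.04,0.02,-0.02],[0.75,0.17,0.08,0.03,-0.04],[0.75,0.26,0.12,0.05,-0.06],[0.75,0.34,0.16,0.06,-0.08],[0.75,0.43,0.2,0.07,-0.1],[0.75,0.51,0.25,0.09,-0.13],[0.75,0.6,0.29,0.1,-0.15],[0.75,0.69,0.33,0.12,-0.17],[0.75,0.77,0.37,0.13,-0.19],[0.75,0.86,0.41,0.14,-0.21]]]'

```text
time_s: 3.43
position: [0.4273, -0.359, 0.3486]
tool_rot: [0.707, 0.707, -0.0, -0.0]
wrist_force: [0.2, 0.4, -0.3]
gripper_width: 0.0637
gripper_force: 0.0
```

Call:
move_arm --series '[[[0.75,0.07,0.07,0.02,-0.02],[0.75,0.14,0.13,0.03,-0.04],[0.75,0.2,0.2,0.05,-0.06],[0.75,0.27,0.27,0.06,-0.08],[0.75,0.34,0.33,0.07,-0.1],[0.75,0.41,0.4,0.09,-0.13],[0.75,0.48,0.46,0.1,-0.15],[0.75,0.54,0.53,0.12,-0.17],[0.75,0.61,0.6,0.13,-0.19],[0.75,0.68,0.66,0.14,-0.21]]]'

```text
time_s: 4.27
position: [0.4936, -0.2912, 0.3346]
tool_rot: [0.581, 0.814, 0.0, -0.0]
wrist_force: [0.3, -0.4, 0.7]
gripper_width: 0.0642
gripper_force: 0.0
```

Call:
move_arm --series '[[[0.75,0.04,0.08,0.02,-0.02],[0.75,0.09,0.17,0.03,-0.04],[0.75,0.13,0.25,0.05,-0.06],[0.75,0.17,0.34,0.06,-0.08],[0.75,0.21,0.42,0.07,-0.1],[0.75,0.26,0.51,0.09,-0.13],[0.75,0.3,0.59,0.1,-0.15],[0.75,0.34,0.68,0.12,-0.17],[0.75,0.38,0.76,0.13,-0.19],[0.75,0.43,0.85,0.14,-0.21]]]'

```text
time_s: 5.1
position: [0.5601, -0.2234, 0.3205]
tool_rot: [0.44, 0.898, -0.0, -0.0]
wrist_force: [0.6, -0.4, 0.2]
gripper_width: 0.0643
gripper_force: 0.0
```

```bash
python3 -c "
from h import *
plan((694,-92,290,165))"
```

```text
at [ 560.1 -223.4  320.5] yaw 127.8 w 64.3 F 0.0 t 5.1 wf [ 0.6 -0.4  0.2]
   [0.109, 0.932, 0.153, -0.207]
   [-0.194, 0.918, 0.153, -0.207]
   --
```

Call:
move_arm --series '[[[0.75,0.02,0.2,0.03,-0.05],[0.75,0.04,0.4,0.06,-0.1],[0.75,0.07,0.6,0.1,-0.15],[0.75,0.09,0.8,0.13,-0.2],[0.75,0.11,0.93,0.15,-0.21],[0.75,0.11,0.93,0.15,-0.21],[0.75,0.11,0.93,0.15,-0.21],[0.75,0.11,0.93,0.15,-0.21],[0.75,0.11,0.93,0.15,-0.21],[0.75,0.11,0.93,0.15,-0.21]]]'

```text
time_s: 5.93
position: [0.626, -0.1593, 0.306]
tool_rot: [0.289, 0.957, -0.0, 0.0]
wrist_force: [-0.0, -0.1, 1.1]
gripper_width: 0.0643
gripper_force: 0.0
```

Call:
move_arm --series '[[[0.75,-0.04,0.2,0.03,-0.05],[0.75,-0.08,0.4,0.06,-0.1],[0.75,-0.12,0.6,0.1,-0.15],[0.75,-0.16,0.8,0.13,-0.2],[0.75,-0.19,0.92,0.15,-0.21],[0.75,-0.19,0.92,0.15,-0.21],[0.75,-0.19,0.92,0.15,-0.21],[0.75,-0.19,0.92,0.15,-0.21],[0.75,-0.19,0.92,0.15,-0.21],[0.75,-0.19,0.92,0.15,-0.21]]]'

```text
time_s: 6.77
position: [0.6926, -0.0932, 0.2911]
tool_rot: [0.128, 0.992, -0.0, 0.0]
wrist_force: [0.1, 0.8, 0.1]
gripper_width: 0.0641
gripper_force: 0.0
```

```bash
python3 - <<'E'
from h import *
p,yaw,s=pose()
im,d=grab_frame("side"); cv2.imwrite("pics/side1.png",im[...,::-1])
W=cloud("side",d)*1000; r=np.linalg.norm(W[...,:2]-p[:2],axis=-1)
k=(r<62)&(W[...,2]>45)&(d>0); z=np.sort(W[k][:,2]); print("lowest gripper pts",z[:10].round(1),np.percentile(z,[1,3,5]),len(z))
Q=W[k]; a=np.radians(yaw); ty=np.array([np.sin(a),-np.cos(a)])
y=(Q[:,:2]-p[:2])@ty
for sgn in(1,-1):
    kk=(y*sgn>0); 
    if kk.sum(): print(sgn,np.sort(Q[kk][:,2])[:8].round(1))
plan((694,-92,190,165))
E
```

```text
lowest gripper pts [123.6 124.2 124.3 124.4 124.6 124.7 124.8 124.9 125.1 125.2] [134.52589359 149.0796255  163.91538395] 10920
1 [123.6 124.2 124.6 125.1 125.2 125.3 125.3 125.6]
-1 [124.3 124.4 124.7 124.8 124.9 125.5 125.7 126. ]
at [692.6 -93.  291.1] yaw 165.3 w 64.1 F 0.0 t 6.8 wf [-0.3 -0.3  0.8]
   [-0.005, 0.007, 0.505, 0.002]
   [-0.005, 0.007, 0.505, 0.002]
   --
```

View pics/side1.png

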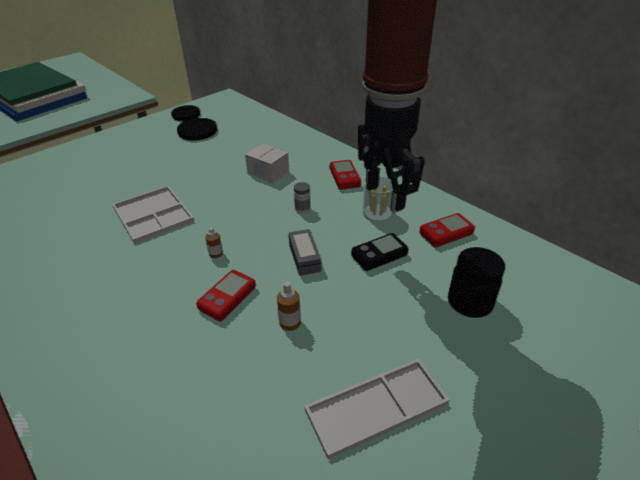

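The side view shows the open gripper hovering above the black meter at (380,250), with the fingertips at about (375,190) and (405,200). The tips are about 167 mm ahead of the TCP at this opening. Next I go down and grip.

Call:
move_arm --series '[[[0.75,0,0.01,0.15,0],[0.75,0,0.01,0.3,0],[0.75,0,0.01,0.45,0],[0.75,0,0.01,0.6,0],[0.75,0,0.01,0.7,0],[0.75,-0.01,0.01,0.75,0],[0.75,-0.01,0.01,0.8,0],[0.75,-0.01,0.01,0.85,0],[0.75,-0.01,0.01,0.9,0],[0.75,-0.01,0.01,0.95,0]]]'

```text
time_s: 7.65
position: [0.6945, -0.0912, 0.1958]
tool_rot: [0.127, 0.992, 0.0, 0.0]
wrist_force: [-0.7, -0.4, -0.3]
gripper_width: 0.0642
gripper_force: 0.0
```

Call:
move_arm --series '[[[0.75,0,0,0.05,0],[0.75,0,0,0.1,0],[0.75,0,0,0.16,0],[0.75,0,0,0.16,0],[0.4,0,0,0.16,0],[0.4,0,0,0.16,0],[0.4,0,0,0.16,0],[0.4,0,0,0.16,0],[0.4,0,0,0.16,0],[0.4,0,0,0.16,0]]]' --squeeze 35

```text
time_s: 8.48
position: [0.6942, -0.0913, 0.1798]
tool_rot: [0.127, 0.992, 0.0, 0.0]
wrist_force: [0.7, 0.4, 0.7]
gripper_width: 0.051
gripper_force: 38.1
```

```bash
python3 - <<'E'
from h import *
p,yaw,s=pose()
T=lambda x,y:np.array([461,304])+x*np.array([.990,-.144])+y*np.array([.144,.990])
print(T(0,31),T(-29,-43),T(29,-43))
t=T(0,31)
plan((694,-92,230,yaw),(t[0],t[1],230,171.7),(t[0],t[1],185,171.7))
E
```

```text
[465.464 334.69 ] [426.098 265.606] [483.518 257.254]
at [694.2 -91.3 179.8] yaw 165.5 w 51.0 F 38.1 t 8.5 wf [0.7 0.4 0.7]
   [0.0, -0.008, -0.502, -0.0]
   --
   [0.657, 0.711, -0.0, -0.014]
   [0.641, 0.725, -0.0, -0.014]
   [0.625, 0.739, -0.0, -0.014]
   [0.609, 0.753, -0.0, -0.014]
   [0.592, 0.766, -0.0, -0.014]
   --
   [-0.0, 0.0, 0.45, 0.0]
   --
```

Call:
move_arm --series '[[[0.4,0,0,-0.05,0],[0.4,0,0,-0.11,0],[0.4,0,0,-0.18,0],[0.4,0,0,-0.25,0],[0.4,0,0,-0.32,0],[0.4,0,0,-0.39,0],[0.4,0,0,-0.45,0],[0.4,0,0,-0.5,0],[0.4,0,0,-0.5,0],[0.4,0,0,-0.5,0]]]'

```text
time_s: 9.32
position: [0.6943, -0.0913, 0.23]
tool_rot: [0.127, 0.992, -0.0, 0.0]
wrist_force: [-0.3, 0.4, -0.7]
gripper_width: 0.0509
gripper_force: 38.1
```

Call:
move_arm --series '[[[0.4,0.03,0.04,0,0],[0.4,0.08,0.09,0,0],[0.4,0.15,0.16,0,0],[0.4,0.23,0.24,0,0],[0.4,0.31,0.33,0,-0.01],[0.4,0.39,0.42,0,-0.01],[0.4,0.46,0.5,0,-0.01],[0.4,0.53,0.58,0,-0.01],[0.4,0.6,0.65,0,-0.01],[0.4,0.66,0.71,0,-0.01]]]'

```text
time_s: 10.15
position: [0.6476, -0.0047, 0.2298]
tool_rot: [0.119, 0.993, 0.0, 0.0]
wrist_force: [0.1, 0.5, -0.9]
gripper_width: 0.0511
gripper_force: 38.1
```

Call:
move_arm --series '[[[0.4,0.06,0.07,0,0],[0.4,0.13,0.14,0,0],[0.4,0.19,0.22,0,0],[0.4,0.26,0.29,0,0],[0.4,0.32,0.36,0,-0.01],[0.4,0.38,0.43,0,-0.01],[0.4,0.45,0.5,0,-0.01],[0.4,0.51,0.58,0,-0.01],[0.4,0.58,0.65,0,-0.01],[0.4,0.64,0.72,0,-0.01]]]'

```text
time_s: 10.98
position: [0.6024, 0.0801, 0.2297]
tool_rot: [0.111, 0.994, 0.0, -0.0]
wrist_force: [-0.8, -0.2, -0.5]
gripper_width: 0.051
gripper_force: 38.1
```

Call:
move_arm --series '[[[0.4,0.06,0.07,0,0],[0.4,0.13,0.14,0,0],[0.4,0.19,0.22,0,0],[0.4,0.25,0.29,0,0],[0.4,0.31,0.36,0,-0.01],[0.4,0.38,0.43,0,-0.01],[0.4,0.44,0.5,0,-0.01],[0.4,0.5,0.58,0,-0.01],[0.4,0.56,0.65,0,-0.02],[0.4,0.62,0.73,0,-0.02]]]'

```text
time_s: 11.82
position: [0.5582, 0.1647, 0.2297]
tool_rot: [0.095, 0.996, -0.0, -0.0]
wrist_force: [-0.1, -1.1, -0.8]
gripper_width: 0.051
gripper_force: 38.1
```

Call:
move_arm --series '[[[0.4,0.06,0.07,0,0],[0.4,0.12,0.15,0,0],[0.4,0.18,0.22,0,0],[0.4,0.24,0.3,0,0],[0.4,0.3,0.37,0,-0.01],[0.4,0.36,0.45,0,-0.01],[0.4,0.43,0.52,0,-0.01],[0.4,0.49,0.6,0,-0.01],[0.4,0.55,0.67,0,-0.02],[0.4,0.61,0.75,0,-0.02]]]'

```text
time_s: 12.65
position: [0.5125, 0.2499, 0.2297]
tool_rot: [0.079, 0.997, -0.0, 0.0]
wrist_force: [0.4, 0.1, -1.2]
gripper_width: 0.0508
gripper_force: 38.1
```

```bash
python3 - <<'E'
from h import *
plan((465.5,335,230,171.7),(465.5,335,184,171.7))
E
```

```text
at [512.5 249.9 229.7] yaw 170.9 w 50.8 F 38.1 t 12.7 wf [ 0.4  0.1 -1.2]
   [0.598, 0.766, -0.003, -0.009]
   --
   [0.0, 0.0, 0.46, -0.0]
   --
```

Call:
move_arm --series '[[[0.4,0.06,0.08,0,0],[0.4,0.13,0.17,0,0],[0.4,0.2,0.26,0,0],[0.4,0.28,0.36,0,0],[0.4,0.36,0.46,0,-0.01],[0.4,0.44,0.56,0,-0.01],[0.4,0.51,0.65,0,-0.01],[0.4,0.56,0.72,0,-0.01],[0.4,0.6,0.77,0,-0.01],[0.4,0.6,0.77,0,-0.01]]]'

```text
time_s: 13.48
position: [0.465, 0.3362, 0.2298]
tool_rot: [0.071, 0.997, 0.0, -0.0]
wrist_force: [-0.1, 1.5, -1.0]
gripper_width: 0.051
gripper_force: 38.2
```

Call:
move_arm --series '[[[0.4,0,0,0.05,0],[0.4,0,0,0.12,0],[0.4,0,0,0.19,0],[0.4,0,0,0.26,0],[0.4,0,0,0.32,0],[0.4,0,0,0.37,0],[0.4,0,0,0.41,0],[0.4,0,0,0.44,0],[0.4,0,0,0.46,0],[0.4,0,0,0.46,0]]]'

```text
time_s: 14.32
position: [0.4659, 0.3348, 0.1834]
tool_rot: [0.072, 0.997, -0.0, -0.0]
wrist_force: [-0.6, 1.4, -1.2]
gripper_width: 0.0511
gripper_force: 38.2
```

Call:
move_arm --series '[[[0.4,0,0,0,0],[0.72,0,0,0,0],[0.72,0,0,0,0],[0.72,0,0,0,0],[0.72,0,0,-0.04,0],[0.72,0,0,-0.12,0],[0.72,0,0,-0.3,0],[0.72,0,0,-0.6,0],[0.72,0,0,-0.9,0],[0.72,0,0,-0.95,0]]]'

```text
time_s: 15.15
position: [0.4667, 0.3363, 0.2844]
tool_rot: [0.072, 0.997, 0.002, 0.003]
wrist_force: [0.3, 1.7, 0.7]
gripper_width: 0.0612
gripper_force: 0.0
```

```bash
python3 - <<'E'
from h import *
plan((487,114,270,165))
E
```

```text
at [466.7 336.3 284.4] yaw 171.8 w 61.2 F 0.0 t 15.2 wf [0.3 1.7 0.7]
   [-0.173, -0.724, 0.048, 0.025]
   [-0.201, -0.716, 0.048, 0.025]
   [-0.229, -0.708, 0.048, 0.025]
   --
```

Call:
move_arm --series '[[[0.55,-0.06,-0.25,0,0],[0.55,-0.12,-0.5,0,0],[0.55,-0.18,-0.75,0,0],[0.55,-0.23,-0.97,0,0],[0.55,-0.23,-0.97,0,0],[0.55,-0.23,-0.97,0,0],[0.55,-0.23,-0.97,0,0],[0.55,-0.23,-0.97,0,0],[0.55,-0.23,-0.97,0,0],[0.55,-0.23,-0.97,0,0]]]'

```text
time_s: 15.98
position: [0.4745, 0.2364, 0.2788]
tool_rot: [0.071, 0.997, 0.0, -0.0]
wrist_force: [0.5, -0.4, 0.5]
gripper_width: 0.047
gripper_force: 0.0
```

Call:
move_arm --series '[[[0.55,-0.06,-0.25,0,0],[0.55,-0.12,-0.5,0,0],[0.55,-0.18,-0.75,0,0],[0.55,-0.23,-0.97,0,0],[0.55,-0.29,-1.0,0,0],[0.55,-0.29,-1.0,0,0],[0.55,-0.29,-1.0,0,0],[0.55,-0.29,-1.0,0,0],[0.55,-0.29,-1.0,0,0],[0.55,-0.29,-1.0,0,0]]]'

```text
time_s: 16.82
position: [0.4889, 0.1335, 0.2787]
tool_rot: [0.071, 0.997, 0.0, -0.0]
wrist_force: [-0.1, 0.0, -0.4]
gripper_width: 0.0466
gripper_force: 0.0
```

```bash
python3 - <<'E'
from h import *
plan((487,114,186,171.7))
E
```

```text
at [488.9 133.5 278.7] yaw 171.9 w 46.6 F 0.0 t 16.8 wf [-0.1  0.  -0.4]
   [-0.009, -0.196, 0.927, 0.002]
   --
```

Lateral first, then down, then grip.

Call:
move_arm --series '[[[0.55,-0.01,-0.1,0,0],[0.55,-0.01,-0.2,0,0],[0.55,-0.01,-0.2,0.15,0],[0.55,-0.01,-0.2,0.3,0],[0.55,-0.01,-0.2,0.45,0],[0.55,-0.01,-0.2,0.6,0],[0.55,-0.01,-0.2,0.75,0],[0.55,-0.01,-0.2,0.87,0],[0.55,-0.01,-0.2,0.93,0],[0.55,-0.01,-0.2,0.93,0]]]'

```text
time_s: 17.65
position: [0.4868, 0.1117, 0.1846]
tool_rot: [0.072, 0.997, -0.0, -0.001]
wrist_force: [-1.0, 0.4, 0.3]
gripper_width: 0.0472
gripper_force: 0.0
```

Call:
move_arm --series '[[[0.15,0,0,0,0],[0.15,0,0,0,0],[0.15,0,0,0,0],[0.15,0,0,0,0],[0.15,0,0,0,0],[0.15,0,0,0,0],[0.15,0,0,0,0],[0.15,0,0,0,0],[0.15,0,0,0,0],[0.15,0,0,0,0]]]' --squeeze 30

```text
time_s: 18.48
position: [0.4877, 0.1125, 0.1865]
tool_rot: [0.072, 0.997, 0.0, 0.001]
wrist_force: [-1.5, -0.9, 5.8]
gripper_width: 0.0248
gripper_force: 29.8
```

```bash
python3 - <<'E'
from h import *
p,y,s=pose()
plan((p[0],p[1],p[2]+70,y),(426,266,p[2]+70,171.7),(426,266,p[2]+4,171.7))
E
```

```text
at [487.7 112.5 186.5] yaw 171.8 w 24.8 F 29.8 t 18.5 wf [-1.5 -0.9  5.8]
   [0.0, 0.0, -0.7, -0.0]
   --
   [0.415, 0.715, -0.0, 0.0]
   [0.416, 0.715, -0.0, 0.0]
   --
   [0.0, 0.0, 0.66, -0.0]
   --
```

Call:
move_arm --series '[[[0.15,0,0,-0.06,0],[0.15,0,0,-0.14,0],[0.15,0,0,-0.23,0],[0.15,0,0,-0.32,0],[0.15,0,0,-0.42,0],[0.15,0,0,-0.52,0],[0.15,0,0,-0.6,0],[0.15,0,0,-0.66,0],[0.15,0,0,-0.7,0],[0.15,0,0,-0.7,0]]]'

```text
time_s: 19.32
position: [0.4875, 0.1125, 0.2566]
tool_rot: [0.072, 0.997, 0.0, 0.001]
wrist_force: [1.0, -0.7, -0.6]
gripper_width: 0.0251
gripper_force: 29.5
```

Call:
move_arm --series '[[[0.15,0.02,0.04,0,0],[0.15,0.05,0.09,0,0],[0.15,0.09,0.16,0,0],[0.15,0.14,0.24,0,0],[0.15,0.19,0.33,0,0],[0.15,0.24,0.41,0,0],[0.15,0.29,0.5,0,0],[0.15,0.33,0.57,0,0],[0.15,0.38,0.65,0,0],[0.15,0.42,0.72,0,0]]]'

```text
time_s: 20.15
position: [0.4556, 0.1907, 0.2558]
tool_rot: [0.072, 0.997, 0.0, -0.0]
wrist_force: [-0.5, 0.4, -0.8]
gripper_width: 0.025
gripper_force: 29.5
```

Call:
move_arm --series '[[[0.15,0.05,0.08,0,0],[0.15,0.1,0.17,0,0],[0.15,0.15,0.26,0,0],[0.15,0.21,0.36,0,0],[0.15,0.27,0.46,0,0],[0.15,0.32,0.55,0,0],[0.15,0.36,0.62,0,0],[0.15,0.39,0.67,0,0],[0.15,0.41,0.71,0,0],[0.15,0.41,0.71,0,0]]]'

```text
time_s: 20.98
position: [0.4253, 0.2667, 0.2558]
tool_rot: [0.071, 0.997, 0.0, -0.0]
wrist_force: [-0.5, -0.3, -0.6]
gripper_width: 0.0251
gripper_force: 29.5
```

```bash
python3 - <<'E'
from h import *
im,d=grab_frame("side"); cv2.imwrite("pics/side2.png",cv2.resize(im[140:300,60:280,::-1],None,fx=3.2,fy=3.2,interpolation=3))
plan((426,266,190,171.7))
E
```

```text
at [425.6 266.1 255.7] yaw 171.8 w 25.0 F 29.5 t 21.0 wf [-0.1  0.2 -0.6]
   [-0.004, -0.0, 0.657, 0.001]
   --
```

View pics/side2.png

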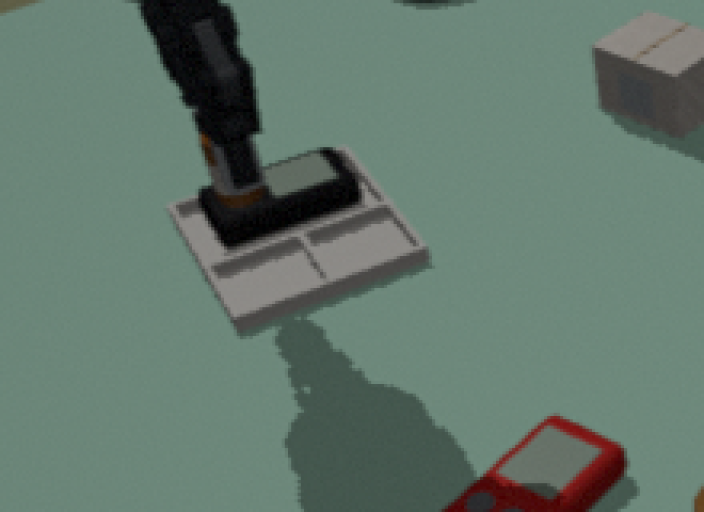

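The meter lies flat, screen up, in the large compartment at crop (280,195). The bottle hangs upright in the fingers at (235,170). Lowering it now.

Call:
move_arm --series '[[[0.15,0,0,0.06,0],[0.15,0,0,0.15,0],[0.15,0,0,0.25,0],[0.15,0,0,0.35,0],[0.15,0,0,0.44,0],[0.15,0,0,0.52,0],[0.15,0,0,0.58,0],[0.15,0,0,0.63,0],[0.15,0,0,0.66,0],[0.15,0,0,0.66,0]]]'

```text
time_s: 21.87
position: [0.4257, 0.2661, 0.1898]
tool_rot: [0.072, 0.997, -0.0, -0.0]
wrist_force: [-0.5, -0.7, -0.4]
gripper_width: 0.0251
gripper_force: 29.5
```

Call:
move_arm --series '[[[0.15,0,0,0,0],[0.43,0,0,0,0],[0.43,0,0,0,0],[0.43,0,0,0,0],[0.43,0,0,-0.04,0],[0.43,0,0,-0.12,0],[0.43,0,0,-0.3,0],[0.43,0,0,-0.6,0],[0.43,0,0,-0.9,0],[0.43,0,0,-0.95,0]]]'

```text
time_s: 22.7
position: [0.4265, 0.2673, 0.2899]
tool_rot: [0.072, 0.997, 0.002, 0.003]
wrist_force: [0.2, 0.4, 1.1]
gripper_width: 0.0368
gripper_force: 0.0
```

```bash
python3 - <<'E'
from h import *
plan((691,108.7,280,171.7),(691,108.7,192,171.7))
E
```

```text
at [426.5 267.3 289.9] yaw 171.8 w 36.8 F 0.0 t 22.7 wf [0.2 0.4 1.1]
   [-0.711, -0.298, 0.025, 0.0]
   [-0.711, -0.298, 0.025, 0.0]
   [-0.711, -0.297, 0.025, 0.0]
   [-0.711, -0.297, 0.025, 0.0]
   --
   [0.0, 0.0, 0.88, 0.0]
   --
```

Call:
move_arm --series '[[[0.62,-0.2,-0.08,0,0],[0.62,-0.4,-0.16,0,0],[0.62,-0.6,-0.25,0,0],[0.62,-0.8,-0.33,0,0],[0.62,-0.95,-0.4,0,0],[0.62,-0.95,-0.4,0,0],[0.62,-0.95,-0.4,0,0],[0.62,-0.95,-0.4,0,0],[0.62,-0.95,-0.4,0,0],[0.62,-0.95,-0.4,0,0]]]'

```text
time_s: 23.53
position: [0.5132, 0.2134, 0.2849]
tool_rot: [0.071, 0.997, 0.0, 0.0]
wrist_force: [0.1, -1.3, 0.4]
gripper_width: 0.0531
gripper_force: 0.0
```

Call:
move_arm --series '[[[0.62,-0.2,-0.08,0,0],[0.62,-0.4,-0.16,0,0],[0.62,-0.6,-0.25,0,0],[0.62,-0.8,-0.33,0,0],[0.62,-0.95,-0.4,0,0],[0.62,-0.95,-0.4,0,0],[0.62,-0.95,-0.4,0,0],[0.62,-0.95,-0.4,0,0],[0.62,-0.95,-0.4,0,0],[0.62,-0.95,-0.4,0,0]]]'

```text
time_s: 24.37
position: [0.6015, 0.1604, 0.2849]
tool_rot: [0.071, 0.997, 0.0, 0.0]
wrist_force: [0.0, -0.5, -0.0]
gripper_width: 0.0531
gripper_force: 0.0
```

Call:
move_arm --series '[[[0.62,-0.2,-0.08,0,0],[0.62,-0.4,-0.16,0,0],[0.62,-0.6,-0.25,0,0],[0.62,-0.8,-0.33,0,0],[0.62,-0.93,-0.39,0,0],[0.62,-0.93,-0.39,0,0],[0.62,-0.93,-0.39,0,0],[0.62,-0.93,-0.39,0,0],[0.62,-0.93,-0.39,0,0],[0.62,-0.93,-0.39,0,0]]]'

```text
time_s: 25.2
position: [0.688, 0.1085, 0.285]
tool_rot: [0.071, 0.997, 0.0, 0.0]
wrist_force: [0.1, -0.2, 0.9]
gripper_width: 0.053
gripper_force: 0.0
```

```bash
python3 - <<'E'
from h import *
plan((691,108.7,192,171.7))
E
```

```text
at [688.  108.5 285. ] yaw 171.8 w 53.0 F 0.0 t 25.2 wf [ 0.1 -0.2  0.9]
   [-0.03, 0.006, 0.93, 0.002]
   --
```

Call:
move_arm --series '[[[0.62,-0.03,0,0.1,0],[0.62,-0.03,0,0.2,0],[0.62,-0.03,0,0.32,0],[0.62,-0.03,0,0.45,0],[0.62,-0.03,0,0.58,0],[0.62,-0.03,0,0.7,0],[0.62,-0.03,0,0.8,0],[0.62,-0.03,0,0.88,0],[0.62,-0.03,0,0.93,0],[0.62,-0.03,0,0.93,0]]]'

```text
time_s: 26.03
position: [0.6913, 0.107, 0.1903]
tool_rot: [0.072, 0.997, -0.0, -0.001]
wrist_force: [-0.5, -0.2, -1.2]
gripper_width: 0.053
gripper_force: 0.0
```

Call:
move_arm --series '[[[0.2,0,0,0,0],[0.2,0,0,0,0],[0.2,0,0,0,0],[0.2,0,0,0,0],[0.2,0,0,0,0],[0.2,0,0,0,0],[0.2,0,0,0,0],[0.2,0,0,0,0],[0.2,0,0,0,0],[0.2,0,0,0,0]]]' --squeeze 30

```text
time_s: 26.87
position: [0.6919, 0.1072, 0.1925]
tool_rot: [0.072, 0.997, 0.0, 0.001]
wrist_force: [-0.4, 0.1, 6.1]
gripper_width: 0.0312
gripper_force: 30.1
```

Call:
move_arm --series '[[[0.2,0,0,-0.06,0],[0.2,0,0,-0.14,0],[0.2,0,0,-0.24,0],[0.2,0,0,-0.35,0],[0.2,0,0,-0.46,0],[0.2,0,0,-0.56,0],[0.2,0,0,-0.64,0],[0.2,0,0,-0.7,0],[0.2,0,0,-0.75,0],[0.2,0,0,-0.75,0]]]'

```text
time_s: 27.7
position: [0.6919, 0.1071, 0.2679]
tool_rot: [0.072, 0.997, 0.0, 0.001]
wrist_force: [0.4, 0.5, 0.1]
gripper_width: 0.031
gripper_force: 29.8
```

```bash
python3 - <<'E'
from h import *
p,y,s=pose()
plan((483.5,257,p[2],171.7),(483.5,257,p[2]-71,171.7))
E
```

```text
at [691.9 107.1 267.9] yaw 171.8 w 31.0 F 29.8 t 27.7 wf [0.4 0.5 0.1]
   [0.759, 0.395, -0.0, 0.0]
   [0.759, 0.394, -0.0, 0.0]
   [0.759, 0.394, -0.0, 0.0]
   --
   [0.0, 0.0, 0.71, -0.0]
   --
```

Call:
move_arm --series '[[[0.2,0.03,0.02,0,0],[0.2,0.09,0.05,0,0],[0.2,0.17,0.09,0,0],[0.2,0.25,0.13,0,0],[0.2,0.34,0.18,0,0],[0.2,0.42,0.22,0,0],[0.2,0.51,0.26,0,0],[0.2,0.59,0.31,0,0],[0.2,0.68,0.35,0,0],[0.2,0.76,0.4,0,0]]]'

```text
time_s: 28.53
position: [0.6212, 0.1581, 0.2668]
tool_rot: [0.072, 0.997, -0.0, 0.0]
wrist_force: [0.1, -0.5, 0.2]
gripper_width: 0.0314
gripper_force: 29.8
```

Call:
move_arm --series '[[[0.2,0.08,0.04,0,0],[0.2,0.15,0.08,0,0],[0.2,0.23,0.12,0,0],[0.2,0.3,0.16,0,0],[0.2,0.38,0.2,0,0],[0.2,0.46,0.24,0,0],[0.2,0.53,0.28,0,0],[0.2,0.61,0.32,0,0],[0.2,0.68,0.36,0,0],[0.2,0.76,0.39,0,0]]]'

```text
time_s: 29.37
position: [0.5519, 0.2076, 0.2668]
tool_rot: [0.072, 0.997, 0.0, 0.0]
wrist_force: [0.3, 0.3, -0.2]
gripper_width: 0.0312
gripper_force: 29.8
```

Call:
move_arm --series '[[[0.2,0.08,0.04,0,0],[0.2,0.17,0.09,0,0],[0.2,0.27,0.14,0,0],[0.2,0.37,0.19,0,0],[0.2,0.47,0.24,0,0],[0.2,0.57,0.29,0,0],[0.2,0.66,0.34,0,0],[0.2,0.72,0.37,0,0],[0.2,0.76,0.39,0,0],[0.2,0.76,0.39,0,0]]]'

```text
time_s: 30.2
position: [0.4821, 0.2573, 0.2668]
tool_rot: [0.071, 0.997, 0.0, 0.0]
wrist_force: [-0.0, 0.8, -0.2]
gripper_width: 0.0312
gripper_force: 29.8
```

```bash
python3 - <<'E'
from h import *
plan((483.5,257,196,171.7))
E
```

```text
at [482.1 257.3 266.8] yaw 171.8 w 31.2 F 29.8 t 30.2 wf [-0.   0.8 -0.2]
   [-0.014, -0.001, 0.708, 0.001]
   --
```

Call:
move_arm --series '[[[0.2,-0.01,0,0.06,0],[0.2,-0.01,0,0.15,0],[0.2,-0.01,0,0.26,0],[0.2,-0.01,0,0.37,0],[0.2,-0.01,0,0.47,0],[0.2,-0.01,0,0.56,0],[0.2,-0.01,0,0.63,0],[0.2,-0.01,0,0.68,0],[0.2,-0.01,0,0.71,0],[0.2,-0.01,0,0.71,0]]]'

```text
time_s: 31.03
position: [0.4839, 0.2566, 0.1958]
tool_rot: [0.072, 0.997, -0.0, -0.0]
wrist_force: [-0.3, 0.2, -0.9]
gripper_width: 0.0313
gripper_force: 29.8
```

Call:
move_arm --series '[[[0.2,0,0,0,0],[0.5,0,0,0,0],[0.5,0,0,0,0],[0.5,0,0,0,0],[0.5,0,0,-0.04,0],[0.5,0,0,-0.12,0],[0.5,0,0,-0.3,0],[0.5,0,0,-0.6,0],[0.5,0,0,-0.85,0],[0.5,0,0,-0.85,0]]]'

```text
time_s: 31.87
position: [0.485, 0.2578, 0.2863]
tool_rot: [0.072, 0.997, 0.002, 0.003]
wrist_force: [1.7, 0.4, -0.9]
gripper_width: 0.0423
gripper_force: 0.0
```

```bash
python3 - <<'E'
from h import *
plan((595,-5.6,280,61.5),(595,-5.6,186,61.5))
E
```

```text
at [485.  257.8 286.3] yaw 171.8 w 42.3 F 0.0 t 31.9 wf [ 1.7  0.4 -0.9]
   [-0.488, -0.817, 0.021, 0.408]
   [-0.88, -0.362, 0.021, 0.408]
   [-0.922, 0.237, 0.021, 0.408]
   --
   [-0.0, 0.0, 0.94, -0.0]
   --
```

Call:
move_arm --series '[[[0.65,-0.1,-0.16,0,0.06],[0.65,-0.2,-0.33,0,0.12],[0.65,-0.3,-0.5,0,0.18],[0.65,-0.4,-0.66,0,0.24],[0.65,-0.49,-0.82,0,0.3],[0.65,-0.49,-0.82,0,0.36],[0.65,-0.49,-0.82,0,0.41],[0.65,-0.49,-0.82,0,0.41],[0.65,-0.49,-0.82,0,0.41],[0.65,-0.49,-0.82,0,0.41]]]'

```text
time_s: 32.7
position: [0.5205, 0.1685, 0.281]
tool_rot: [0.382, 0.924, 0.0, 0.0]
wrist_force: [-0.3, -0.2, -0.3]
gripper_width: 0.0555
gripper_force: 0.0
```

Call:
move_arm --series '[[[0.65,-0.18,-0.07,0,0.06],[0.65,-0.36,-0.14,0,0.12],[0.65,-0.54,-0.22,0,0.18],[0.65,-0.72,-0.29,0,0.24],[0.65,-0.88,-0.36,0,0.3],[0.65,-0.88,-0.36,0,0.36],[0.65,-0.88,-0.36,0,0.41],[0.65,-0.88,-0.36,0,0.41],[0.65,-0.88,-0.36,0,0.41],[0.65,-0.88,-0.36,0,0.41]]]'

```text
time_s: 33.53
position: [0.5571, 0.0809, 0.2808]
tool_rot: [0.655, 0.756, 0.0, -0.0]
wrist_force: [0.2, -0.5, 0.5]
gripper_width: 0.0553
gripper_force: 0.0
```

Call:
move_arm --series '[[[0.65,-0.18,0.04,0,0.06],[0.65,-0.36,0.09,0,0.12],[0.65,-0.54,0.14,0,0.18],[0.65,-0.72,0.19,0,0.24],[0.65,-0.92,0.24,0,0.3],[0.65,-0.92,0.24,0,0.36],[0.65,-0.92,0.24,0,0.41],[0.65,-0.92,0.24,0,0.41],[0.65,-0.92,0.24,0,0.41],[0.65,-0.92,0.24,0,0.41]]]'

```text
time_s: 34.37
position: [0.5936, -0.0069, 0.2808]
tool_rot: [0.86, 0.51, 0.0, -0.0]
wrist_force: [0.0, 0.1, 0.3]
gripper_width: 0.0556
gripper_force: 0.0
```

```bash
python3 - <<'E'
from h import *
plan((595,-5.6,186,61.5))
im,d=grab_frame("top"); cv2.imwrite("pics/top2.png",cv2.resize(im[280:420,60:260,::-1],None,fx=3.5,fy=3.5,interpolation=3))
W=cloud("top",d)*1000
for nm,(r0,r1,c0,c1),lo,hi in(("tub",(290,390,80,190),52,64),("bottle body",(290,390,80,190),20,65),("meter",(290,390,80,150),20,32)):
    S=W[r0:r1,c0:c1].reshape(-1,3); S=S[(S[:,2]>lo)&(S[:,2]<hi)]; print(nm,len(S),S.mean(0).round(1),S.min(0).round(),S.max(0).round())
E
```

```text
at [593.6  -6.9 280.8] yaw 61.3 w 55.6 F 0.0 t 34.4 wf [0.  0.1 0.3]
   [0.018, 0.006, 0.948, -0.002]
   --
tub 342 [472.6 258.2  58. ] [419. 241.  52.] [502. 273.  63.]
bottle body 2056 [466.4 311.8  32.3] [413. 241.  20.] [515. 364.  64.]
meter 1471 [468.4 333.4  25.1] [422. 303.  20.] [515. 364.  32.]
```

View pics/top2.png

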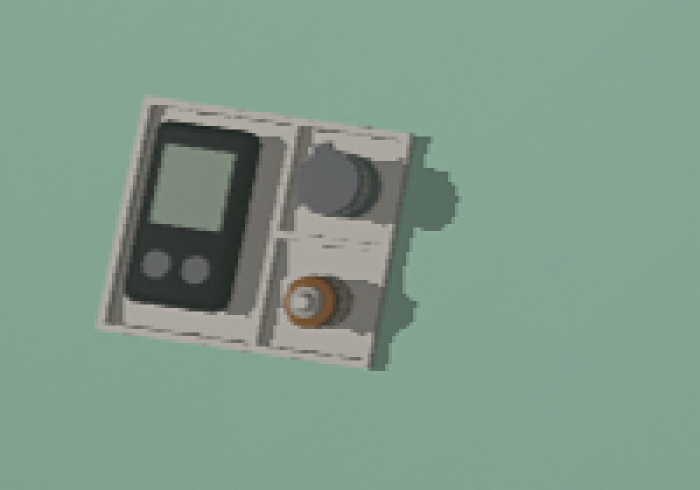

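The square kit is right: meter at crop (195,215), tub at (330,185) and short bottle at (310,300), all upright in their compartments. Now the slide box.

Call:
move_arm --series '[[[0.65,0.02,0.01,0.1,0],[0.65,0.02,0.01,0.2,0],[0.65,0.02,0.01,0.32,0],[0.65,0.02,0.01,0.45,0],[0.65,0.02,0.01,0.58,0],[0.65,0.02,0.01,0.7,0],[0.65,0.02,0.01,0.8,0],[0.65,0.02,0.01,0.9,0],[0.65,0.02,0.01,0.97,0],[0.65,0.02,0.01,0.97,0]]]'

```text
time_s: 35.25
position: [0.5949, -0.0061, 0.1819]
tool_rot: [0.861, 0.508, -0.001, -0.001]
wrist_force: [-0.2, -0.1, 0.9]
gripper_width: 0.0556
gripper_force: 0.0
```

Call:
move_arm --series '[[[0.3,0,0,0,0],[0.3,0,0,0,0],[0.3,0,0,0,0],[0.3,0,0,0,0],[0.3,0,0,0,0],[0.3,0,0,0,0],[0.3,0,0,0,0],[0.3,0,0,0,0],[0.3,0,0,0,0],[0.3,0,0,0,0]]]' --squeeze 40

```text
time_s: 36.08
position: [0.5957, -0.0061, 0.1841]
tool_rot: [0.861, 0.508, 0.0, 0.0]
wrist_force: [-1.7, -0.5, 5.6]
gripper_width: 0.0391
gripper_force: 42.9
```

Call:
move_arm --series '[[[0.3,0,0,-0.06,0],[0.3,0,0,-0.14,0],[0.3,0,0,-0.24,0],[0.3,0,0,-0.35,0],[0.3,0,0,-0.46,0],[0.3,0,0,-0.56,0],[0.3,0,0,-0.66,0],[0.3,0,0,-0.76,0],[0.3,0,0,-0.8,0],[0.3,0,0,-0.8,0]]]'

```text
time_s: 36.92
position: [0.5959, -0.006, 0.2652]
tool_rot: [0.861, 0.508, 0.001, 0.001]
wrist_force: [0.9, 0.2, -0.3]
gripper_width: 0.0395
gripper_force: 42.1
```

```bash
python3 - <<'E'
from h import *
p,y,s=pose()
z=np.load("top0.npz"); W=cloud("top",z["d"])*1000
S=W[285:395,420:495].reshape(-1,3); S=S[(S[:,2]>7)&(S[:,2]<20)]
u=np.array([np.cos(np.radians(-18.3)),np.sin(np.radians(-18.3))]); v=np.array([-u[1],u[0]])
q=(S[:,:2]-[472.5,-285.5]); a,b=q@u,q@v
print("tray u",np.percentile(a,[1,99]),"v",np.percentile(b,[1,99])); print(np.histogram(a,np.arange(-96,100,8)))
plan((445,-276.5,p[2],-18.3),(445,-276.5,p[2]-76,-18.3))
E
```

```text
tray u [-85.93138461  85.3001052 ] v [-34.93042846  35.87560631]
(array([  0, 108,  37,  34,  38,  36,  38,  32,  33,  33,  35,  31,  29,
        30,  50,  97,  31,  34,  41,  27,  32,  28, 108,   0]), array([-96, -88, -80, -72, -64, -56, -48, -40, -32, -24, -16,  -8,   0,
         8,  16,  24,  32,  40,  48,  56,  64,  72,  80,  88,  96]))
at [595.9  -6.  265.2] yaw 61.1 w 39.5 F 42.1 t 36.9 wf [ 0.9  0.2 -0.3]
   [-0.774, -0.003, -0.0, 0.22]
   [-0.729, 0.26, -0.0, 0.22]
   [-0.598, 0.492, -0.0, 0.22]
   [-0.395, 0.666, -0.0, 0.22]
   --
   [-0.0, 0.0, 0.76, -0.0]
   --
```

Call:
move_arm --series '[[[0.3,-0.04,0,-0.03,0.01],[0.3,-0.1,0,-0.06,0.03],[0.3,-0.18,0,-0.1,0.05],[0.3,-0.26,0,-0.14,0.08],[0.3,-0.35,0,-0.18,0.1],[0.3,-0.43,0,-0.2,0.12],[0.3,-0.52,0,-0.2,0.15],[0.3,-0.6,0,-0.2,0.17],[0.3,-0.69,0,-0.2,0.2],[0.3,-0.77,0,-0.2,0.22]]]'

```text
time_s: 37.75
position: [0.5576, -0.0745, 0.2836]
tool_rot: [0.937, 0.351, -0.0, -0.0]
wrist_force: [-0.4, 0.1, -0.2]
gripper_width: 0.0395
gripper_force: 42.2
```

Call:
move_arm --series '[[[0.3,-0.07,0.03,0,0.02],[0.3,-0.15,0.05,0,0.04],[0.3,-0.22,0.08,0,0.07],[0.3,-0.29,0.1,0,0.09],[0.3,-0.36,0.13,0,0.11],[0.3,-0.44,0.16,0,0.13],[0.3,-0.51,0.18,0,0.15],[0.3,-0.58,0.21,0,0.18],[0.3,-0.66,0.23,0,0.2],[0.3,-0.73,0.26,0,0.22]]]'

```text
time_s: 38.58
position: [0.5199, -0.1418, 0.2837]
tool_rot: [0.983, 0.185, -0.0, -0.0]
wrist_force: [0.1, 0.1, 0.6]
gripper_width: 0.0391
gripper_force: 42.2
```

Call:
move_arm --series '[[[0.3,-0.06,0.05,0,0.02],[0.3,-0.12,0.1,0,0.04],[0.3,-0.18,0.15,0,0.07],[0.3,-0.24,0.2,0,0.09],[0.3,-0.3,0.25,0,0.11],[0.3,-0.36,0.3,0,0.13],[0.3,-0.42,0.34,0,0.15],[0.3,-0.48,0.39,0,0.18],[0.3,-0.54,0.44,0,0.2],[0.3,-0.6,0.49,0,0.22]]]'

```text
time_s: 39.42
position: [0.4822, -0.2093, 0.2837]
tool_rot: [1.0, 0.013, -0.0, -0.0]
wrist_force: [-0.5, -0.2, -0.3]
gripper_width: 0.0391
gripper_force: 42.2
```

Call:
move_arm --series '[[[0.3,-0.04,0.07,0,0.02],[0.3,-0.09,0.15,0,0.05],[0.3,-0.14,0.24,0,0.08],[0.3,-0.2,0.33,0,0.11],[0.3,-0.25,0.42,0,0.14],[0.3,-0.3,0.5,0,0.17],[0.3,-0.34,0.57,0,0.19],[0.3,-0.37,0.63,0,0.21],[0.3,-0.4,0.67,0,0.22],[0.3,-0.4,0.67,0,0.22]]]'

```text
time_s: 40.25
position: [0.4439, -0.2778, 0.2837]
tool_rot: [0.987, -0.159, -0.0, 0.0]
wrist_force: [-0.9, -1.6, -0.1]
gripper_width: 0.0392
gripper_force: 42.2
```

```bash
python3 - <<'E'
from h import *
plan((445,-276.5,188,-18.3))
im,d=grab_frame("side"); cv2.imwrite("pics/side3.png",cv2.resize(im[250:470,260:480,::-1],None,fx=2.7,fy=2.7,interpolation=3))
E
```

```text
at [ 443.9 -277.8  283.7] yaw -18.3 w 39.2 F 42.2 t 40.2 wf [-0.9 -1.6 -0.1]
   [0.006, -0.016, 0.957, 0.0]
   --
```

View pics/side3.png

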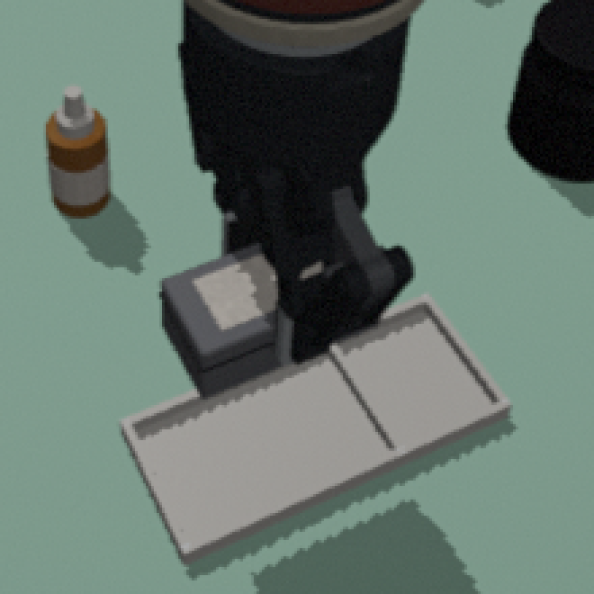

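The slide box hangs level and label up at crop (230,310), aligned with the narrow tray below. Lowering and releasing.

Call:
move_arm --series '[[[0.3,0.01,-0.01,0.08,0],[0.3,0.01,-0.01,0.2,0],[0.3,0.01,-0.01,0.34,0],[0.3,0.01,-0.01,0.48,0],[0.3,0.01,-0.02,0.61,0],[0.3,0.01,-0.02,0.73,0],[0.3,0.01,-0.02,0.83,0],[0.3,0.01,-0.02,0.91,0],[0.3,0.01,-0.02,0.96,0],[0.3,0.01,-0.02,0.96,0]]]'

```text
time_s: 41.13
position: [0.4462, -0.2751, 0.1873]
tool_rot: [0.988, -0.158, -0.0, -0.0]
wrist_force: [0.6, -0.0, -0.1]
gripper_width: 0.0394
gripper_force: 42.7
```

Call:
move_arm --series '[[[0.3,0,0,0,0],[0.6,0,0,0,0],[0.6,0,0,0,0],[0.6,0,0,0,0],[0.6,0,0,-0.04,0],[0.6,0,0,-0.12,0],[0.6,0,0,-0.3,0],[0.6,0,0,-0.6,0],[0.6,0,0,-0.9,0],[0.6,0,0,-1.0,0]]]'

```text
time_s: 41.97
position: [0.4471, -0.2758, 0.2928]
tool_rot: [0.987, -0.158, 0.003, 0.001]
wrist_force: [1.4, -0.3, 1.0]
gripper_width: 0.0512
gripper_force: 0.0
```

```bash
python3 - <<'E'
from h import *
plan((481,-100,300,-18.3),(481,-100,198,-18.3))
E
```

```text
at [ 447.1 -275.8  292.8] yaw -18.2 w 51.2 F 0.0 t 42.0 wf [ 1.4 -0.3  1. ]
   [-0.113, -0.888, -0.036, 0.001]
   [-0.114, -0.888, -0.036, 0.001]
   --
   [0.0, -0.0, 0.51, -0.0]
   [0.0, -0.0, 0.51, -0.0]
   --
```

Call:
move_arm --series '[[[0.65,-0.03,-0.2,0,0],[0.65,-0.05,-0.4,0,0],[0.65,-0.08,-0.6,0,0],[0.65,-0.11,-0.8,0,0],[0.65,-0.11,-0.89,0,0],[0.65,-0.11,-0.89,0,0],[0.65,-0.11,-0.89,0,0],[0.65,-0.11,-0.89,0,0],[0.65,-0.11,-0.89,0,0],[0.65,-0.11,-0.89,0,0]]]'

```text
time_s: 42.8
position: [0.4631, -0.1883, 0.2877]
tool_rot: [0.987, -0.159, -0.0, 0.0]
wrist_force: [-0.4, 0.3, -0.3]
gripper_width: 0.0555
gripper_force: 0.0
```

Call:
move_arm --series '[[[0.65,-0.03,-0.2,0,0],[0.65,-0.05,-0.4,0,0],[0.65,-0.08,-0.6,0,0],[0.65,-0.11,-0.8,0,0],[0.65,-0.11,-0.89,0,0],[0.65,-0.11,-0.89,0,0],[0.65,-0.11,-0.89,0,0],[0.65,-0.11,-0.89,0,0],[0.65,-0.11,-0.89,0,0],[0.65,-0.11,-0.89,0,0]]]'

```text
time_s: 43.63
position: [0.4804, -0.1004, 0.2877]
tool_rot: [0.987, -0.159, -0.0, 0.0]
wrist_force: [0.1, 1.0, -0.1]
gripper_width: 0.0558
gripper_force: 0.0
```

```bash
python3 - <<'E'
from h import *
plan((481,-100,198,-18.3))
E
```

```text
at [ 480.4 -100.4  287.7] yaw -18.2 w 55.8 F 0.0 t 43.6 wf [ 0.1  1.  -0.1]
   [0.004, -0.005, 0.897, 0.001]
   --
```

Call:
move_arm --series '[[[0.65,0,0,0.1,0],[0.65,0,0,0.2,0],[0.65,0,0,0.3,0],[0.65,0,0,0.4,0],[0.65,0,0,0.52,0],[0.65,0,0,0.64,0],[0.65,0,0,0.75,0],[0.65,0,0,0.84,0],[0.65,0,0,0.9,0],[0.65,0,0,0.9,0]]]'

```text
time_s: 44.47
position: [0.4801, -0.0991, 0.1962]
tool_rot: [0.987, -0.158, -0.001, -0.0]
wrist_force: [-0.2, 0.3, 0.1]
gripper_width: 0.0553
gripper_force: 0.0
```

Call:
move_arm --series '[[[0.22,0,0,0,0],[0.22,0,0,0,0],[0.22,0,0,0,0],[0.22,0,0,0,0],[0.22,0,0,0,0],[0.22,0,0,0,0],[0.22,0,0,0,0],[0.22,0,0,0,0],[0.22,0,0,0,0],[0.22,0,0,0,0]]]' --squeeze 35

```text
time_s: 45.3
position: [0.4809, -0.0993, 0.1982]
tool_rot: [0.987, -0.158, 0.0, 0.0]
wrist_force: [-1.2, 0.1, 5.4]
gripper_width: 0.0331
gripper_force: 35.1
```

Call:
move_arm --series '[[[0.22,0,0,-0.06,0],[0.22,0,0,-0.13,0],[0.22,0,0,-0.22,0],[0.22,0,0,-0.31,0],[0.22,0,0,-0.4,0],[0.22,0,0,-0.48,0],[0.22,0,0,-0.54,0],[0.22,0,0,-0.58,0],[0.22,0,0,-0.6,0],[0.22,0,0,-0.6,0]]]'

```text
time_s: 46.13
position: [0.4807, -0.0993, 0.2581]
tool_rot: [0.987, -0.158, 0.0, -0.0]
wrist_force: [-0.2, -0.5, -0.3]
gripper_width: 0.0329
gripper_force: 34.8
```

```bash
python3 - <<'E'
from h import *
p,y,s=pose()
plan((525,-303,p[2],-18.3),(525,-303,p[2]-56,-18.3))
E
```

```text
at [480.7 -99.3 258.1] yaw -18.2 w 32.9 F 34.8 t 46.1 wf [-0.2 -0.5 -0.3]
   [0.352, 0.599, -0.0, 0.001]
   [0.352, 0.599, -0.0, 0.001]
   [0.353, 0.599, -0.0, 0.001]
   --
   [0.0, -0.0, 0.56, -0.0]
   --
```

Call:
move_arm --series '[[[0.22,0.02,0.03,0,0],[0.22,0.05,0.08,0,0],[0.22,0.08,0.14,0,0],[0.22,0.12,0.2,0,0],[0.22,0.16,0.27,0,0],[0.22,0.2,0.34,0,0],[0.22,0.24,0.4,0,0],[0.22,0.27,0.47,0,0],[0.22,0.31,0.53,0,0],[0.22,0.35,0.6,0,0]]]'

```text
time_s: 46.97
position: [0.4954, -0.1678, 0.2577]
tool_rot: [0.987, -0.158, -0.0, -0.0]
wrist_force: [0.2, -0.3, -1.0]
gripper_width: 0.0328
gripper_force: 34.8
```

Call:
move_arm --series '[[[0.22,0.04,0.06,0,0],[0.22,0.07,0.12,0,0],[0.22,0.11,0.18,0,0],[0.22,0.14,0.24,0,0],[0.22,0.18,0.3,0,0],[0.22,0.21,0.36,0,0],[0.22,0.25,0.42,0,0],[0.22,0.28,0.48,0,0],[0.22,0.32,0.54,0,0],[0.22,0.35,0.6,0,0]]]'

```text
time_s: 47.8
position: [0.51, -0.2358, 0.2577]
tool_rot: [0.987, -0.158, 0.0, -0.0]
wrist_force: [0.3, -0.0, -0.7]
gripper_width: 0.033
gripper_force: 34.8
```

Call:
move_arm --series '[[[0.22,0.04,0.07,0,0],[0.22,0.08,0.14,0,0],[0.22,0.13,0.22,0,0],[0.22,0.18,0.3,0,0],[0.22,0.22,0.38,0,0],[0.22,0.27,0.46,0,0],[0.22,0.31,0.53,0,0],[0.22,0.34,0.58,0,0],[0.22,0.36,0.6,0,0],[0.22,0.36,0.6,0,0]]]'

```text
time_s: 48.63
position: [0.5254, -0.3039, 0.2576]
tool_rot: [0.987, -0.158, -0.0, 0.0]
wrist_force: [0.8, 0.5, -0.2]
gripper_width: 0.033
gripper_force: 34.8
```

```bash
python3 - <<'E'
from h import *
plan((525,-303,202,-18.3))
E
```

```text
at [ 525.4 -303.9  257.6] yaw -18.2 w 33.0 F 34.8 t 48.6 wf [ 0.8  0.5 -0.2]
   [-0.007, -0.008, 0.556, 0.001]
   --
```

Call:
move_arm --series '[[[0.22,0,0,0.05,0],[0.22,0,0,0.12,0],[0.22,0,0,0.2,0],[0.22,0,0,0.29,0],[0.22,0,0,0.37,0],[0.22,0,0,0.44,0],[0.22,0,0,0.5,0],[0.22,0,0,0.54,0],[0.22,0,0,0.56,0],[0.22,0,0,0.56,0]]]'

```text
time_s: 49.47
position: [0.5254, -0.3033, 0.2017]
tool_rot: [0.987, -0.158, -0.0, -0.0]
wrist_force: [0.4, -0.1, -0.0]
gripper_width: 0.0333
gripper_force: 34.8
```

Call:
move_arm --series '[[[0.22,0,0,0,0],[0.55,0,0,0,0],[0.55,0,0,0,0],[0.55,0,0,0,0],[0.55,0,0,-0.04,0],[0.55,0,0,-0.12,0],[0.55,0,0,-0.3,0],[0.55,0,0,-0.6,0],[0.55,0,0,-0.9,0],[0.55,0,0,-1.0,0]]]'

```text
time_s: 50.3
position: [0.5263, -0.3038, 0.3073]
tool_rot: [0.987, -0.158, 0.003, 0.001]
wrist_force: [0.5, -0.6, 0.1]
gripper_width: 0.0467
gripper_force: 0.0
```

Call:
move_arm --series '[[[0.55,0,0,-0.2,0],[0.55,0,-0.2,-0.2,0],[0.55,0,-0.4,-0.2,0],[0.55,0,-0.6,-0.2,0],[0.55,0,-0.8,-0.2,0],[0.55,0,-1.0,-0.2,0],[0.55,0,-1.0,-0.2,0],[0.55,0,-1.0,-0.2,0],[0.55,0,-1.0,-0.2,0],[0.55,0,-1.0,-0.2,0]]]'

```text
time_s: 51.13
position: [0.556, -0.2095, 0.3219]
tool_rot: [0.987, -0.159, -0.0, 0.0]
wrist_force: [0.3, -0.8, 0.3]
gripper_width: 0.0471
gripper_force: 0.0
```

```bash
python3 - <<'E'
from h import *
for n in("top","side"):
    im,d=grab_frame(n); cv2.imwrite(f"pics/{n}9.png",im[...,::-1])
    W=cloud(n,d)*1000
    for nm,c,yaw,L in(("box",(445,-276.5),-18.3,46),("meter",(465.5,335),-8.3,50)):
        k=(np.linalg.norm(W[...,:2]-c,axis=-1)<16); print(n,nm,"top z",np.percentile(W[k][:,2],[5,50,95]).round(1))
E
```

```text
top box top z [33.9 36.8 38.4]
top meter top z [22.2 25.8 28.6]
side box top z [34.5 36.2 37.6]
side meter top z [23.1 24.6 26.2]
```

View pics/top9.png

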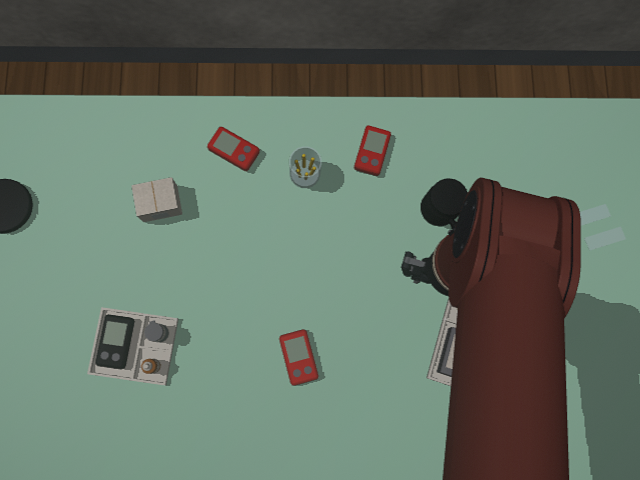

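View pics/side9.png

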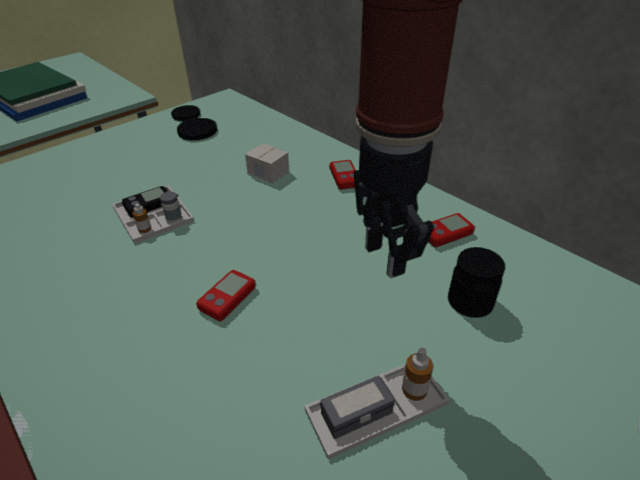

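Both kits are complete. In the side view the slide box (358,405) and tall bottle (418,375) stand in the narrow tray, and the meter, tub and short bottle are in the square tray (155,210). The jar, beaker and carton have not moved, and the gripper is clear of everything.

```bash
python3 -c "
from h import *
print(job_done())"
```

```text
the job is handed in; nothing more can be done
None
```

Both test kits are made up and the job is handed in at about 51 s of the 125 s allowed; the final pictures show all five things upright in their compartments and the jar, beaker and carton where they were, but no verdict came back.

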